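# Find the tired photo clip

## Robot

A 6-joint arm with a two-finger parallel gripper is mounted at the origin on the work surface. World frame = base frame: x ahead of the robot, y to its left, z up, the work surface at z = 0. Lengths are in m, angles in rad, forces in N, time in s.
With the tool pointing down it reaches from about 0.275 to 0.775 m from the base axis. Payload 14.6 kg.
Tool frame: the origin (TCP) lies at the very end of the fingers, on their centre line; the grasp point (between the pads) lies 19 mm behind it; z points along the fingers, y is the line along which they close (so a half turn about z gives the same grasp; the last joint's range is limited). The gripper opens to 85 mm and grips with 20 to 120 N. Pads are 22 mm wide; open, the fingers measure 114 mm over their backs; the gripper's body (76 mm by 85 mm) begins 54 mm behind the grasp point. The pads swing forward as they close: fully open they stand 13 mm farther back than shut.
Start: joints at [1.08, 0.263, -0.048, 1.259, 0, 1.415], TCP at [0.173, 0.496, 0.231] pointing down, gripper open.
Joint ranges: [-2.65, 2.65], [-0.89, 1.7], [-1.18, 1.37], [-2.13, 2.11], [-1.35, 1.29], [-3.14, 3.14]. Speed limits (rad/s): [1.89, 1.89, 2.57, 2.79, 3.14, 3.14].

## Interface

Orientations are given as [roll, pitch, yaw] about the fixed x, y, z axes, in that order (R = Rz(yaw) Ry(pitch) Rx(roll)).
In Python, from plant import bot, order, get_image gives the robot as it stands (bot), with the cameras as plain functions and the job (order).
- The arm moves only by the shell command python3 shift.py [OPENING] [FORCE], which reads ROWS from standard input. ROWS is 1 to 10 rows, parted by semicolons, with the numbers parted by commas; each row has 6 numbers: dx, dy, dz in shares of 0.2 m (1.0 is 0.2 m), then a rotation vector rx, ry, rz in shares of 2 rad (1.0 is 2 rad); each row shifts and turns the commanded pose from where the row before left it, along the tool's axes as they then stand; what a row does not reach is not made up. A row lasts 1/8 s, in which the tool goes at most 0.0625 m and 0.188 rad, less where a joint would pass 70% of its speed; a pose out of reach is approached as far as the arm can. OPENING is the finger opening in m, set as the command begins (- or left out keeps the last). The fingers move at their own pace and stop on an object; FORCE is the grip in N (left out, the last holds). Time passes only in rows, so rows that do not move let the fingers close. It prints the time, the measured TCP pose, the force, the opening and the grip force at its end. A shift or turn number past 1, either way, is cut back to 1. Input that does not fit is refused with a message, and nothing moves.
- bot.read_state(): the state, without advancing time (a new reading comes with each control period).
- get_image(name): name is "scene" or "top" or "wrist"; returns a dict with "color" (420x560x3 uint8, red, green, blue), "fx", "fy", "cx", "cy" (pixels), "view" (4x4, takes a point from world to camera coordinates); the wrist camera has in their place "T_tool_cam" (4x4, takes a point from camera to tool coordinates, whose origin is the TCP and whose axes are the flange's). Camera axes: x right, y up, looking along -z (the intrinsics and any distortion apply to the point x, -y, -z); pixel columns grow to the right and rows downward; lengths in m; the calibration is good to about 2 mm. A picture is of the moment at which its call begins: read the wrist's pose just before it. There is no depth.
- order.job_done(): hands the job in; it is judged then, once.
The state is a dict: "time_s": time; "joint_positions": joint angles; "joint_velocities": joint speeds; "joint_efforts": joint torques, N m; "eef_pos": TCP position; "eef_rot": TCP orientation; "contact_force": force on the tool from outside, world axes, zero at the start; "wrist_torque": the same for the moment, N m; "grip_width": finger opening in m; "finger_force": force on a finger pad.
Only numpy, scipy, OpenCV 4.12 (cv2) and the standard library are available. Lean on these libraries where they do the work, as an engineer would, in place of code of your own. Each camera call takes 0.05 s, during which the arm holds its last target. There are 200 camera calls.

## Task

One of the three stone photo stands has a tired clip that lets go of its card much more easily than the other two: first tug every card about a centimetre straight up in its clip, leaving it held there, to feel which stand is the weak one. Once all three have been tried, take the weak stand's card out and stand it in the letter holder, then set that stand down gently, upright on the floor of the wooden tray. Leave the other two stands upright where they are with their cards still in their clips, and do not knock or shift the other things on the table.

Things in the scene. Friction and masses are not known exactly. Their poses are not given: they have to be found in the camera images.
- stand_a: photo stand: terracotta-coloured stone block 64 mm (x) x 100 mm (y), 50 mm high, about 0.85 kg, with a steel back plate and a spring jaw on top. Origin: centre of its underside, z up. The three stands look alike; in one (found only by pulling) the card slides with 1 to 2 N (weak), in the other two it takes 4 to 7 N, less than a stand weighs
- plate_a (a point): point on stand_a 88 mm above its underside: mid-plane of the upright back plate, 12 mm thick (x), 50 mm wide (y), 50 to 100 mm high. A brass jaw 24 mm wide presses the card against its -x face at 84 mm height. Once the card is out, pinch the plate's side edges (along y) from above here to lift the stand
- card_a: stiff card in stand_a, green landscape print, panel 80 mm wide (y), 4 mm thick (x), 110 mm high, 40 g. Origin: middle of its lower edge, z up. At the start the lower edge rests on the block, 50 mm above the stand's origin, 8 mm to its -x side. It slides straight up, stays where it is left, and leaves the clip when raised 34 mm
- strip_a (a point): centre of the wooden grip strip along the top of card_a, 12 mm thick (x), 80 mm long (y), 14 mm high; 103 mm above the card's lower edge
- jaw_a: brass spring jaw of stand_a, 24 mm wide, about 40 mm high. Origin: its hinge, 54 mm above the stand's underside, 14 mm to the -x side of its centre; the lip that presses the card is 30 mm above the hinge. Weak clip presses with about 1 N, the others with about 4 N. Its drag on the card opposes the card's last motion, up or down
- stand_b: photo stand: terracotta-coloured stone block 64 mm (x) x 100 mm (y), 50 mm high, about 0.85 kg, with a steel back plate and a spring jaw on top. Origin: centre of its underside, z up. The three stands look alike; in one (found only by pulling) the card slides with 1 to 2 N (weak), in the other two it takes 4 to 7 N, less than a stand weighs
- plate_b (a point): point on stand_b 88 mm above its underside: mid-plane of the upright back plate, 12 mm thick (x), 50 mm wide (y), 50 to 100 mm high. A brass jaw 24 mm wide presses the card against its -x face at 84 mm height. Once the card is out, pinch the plate's side edges (along y) from above here to lift the stand
- card_b: stiff card in stand_b, green landscape print, panel 80 mm wide (y), 4 mm thick (x), 110 mm high, 40 g. Origin: middle of its lower edge, z up. At the start the lower edge rests on the block, 50 mm above the stand's origin, 8 mm to its -x side. It slides straight up, stays where it is left, and leaves the clip when raised 34 mm
- strip_b (a point): centre of the wooden grip strip along the top of card_b, 12 mm thick (x), 80 mm long (y), 14 mm high; 103 mm above the card's lower edge
- jaw_b: brass spring jaw of stand_b, 24 mm wide, about 40 mm high. Origin: its hinge, 54 mm above the stand's underside, 14 mm to the -x side of its centre; the lip that presses the card is 30 mm above the hinge. Weak clip presses with about 1 N, the others with about 4 N. Its drag on the card opposes the card's last motion, up or down
- stand_c: photo stand: terracotta-coloured stone block 64 mm (x) x 100 mm (y), 50 mm high, about 0.85 kg, with a steel back plate and a spring jaw on top. Origin: centre of its underside, z up. The three stands look alike; in one (found only by pulling) the card slides with 1 to 2 N (weak), in the other two it takes 4 to 7 N, less than a stand weighs
- plate_c (a point): point on stand_c 88 mm above its underside: mid-plane of the upright back plate, 12 mm thick (x), 50 mm wide (y), 50 to 100 mm high. A brass jaw 24 mm wide presses the card against its -x face at 84 mm height. Once the card is out, pinch the plate's side edges (along y) from above here to lift the stand
- card_c: stiff card in stand_c, green landscape print, panel 80 mm wide (y), 4 mm thick (x), 110 mm high, 40 g. Origin: middle of its lower edge, z up. At the start the lower edge rests on the block, 50 mm above the stand's origin, 8 mm to its -x side. It slides straight up, stays where it is left, and leaves the clip when raised 34 mm
- strip_c (a point): centre of the wooden grip strip along the top of card_c, 12 mm thick (x), 80 mm long (y), 14 mm high; 103 mm above the card's lower edge
- jaw_c: brass spring jaw of stand_c, 24 mm wide, about 40 mm high. Origin: its hinge, 54 mm above the stand's underside, 14 mm to the -x side of its centre; the lip that presses the card is 30 mm above the hinge. Weak clip presses with about 1 N, the others with about 4 N. Its drag on the card opposes the card's last motion, up or down
- tray: low wooden tray fixed to the table, 120 x 160 mm outside (x by y), 22 mm high, walls 6 mm, floor 6 mm thick; open on top. Origin: centre of its underside; inside 108 x 148 mm. The weak stand fits in it with its long side along the tray's long side (y)
- holder: open wooden letter holder fixed to the table, 66 x 140 mm outside (x by y), 60 mm high, walls 5 mm, floor 5 mm thick, one pocket of 56 x 130 mm. Origin: centre of its underside. A card stands in it with its 80 mm width along y, and may lean against a wall
- jar: bystander: empty glass jar with aluminium lid, 84 mm diameter, 130 mm high; origin at the centre of its underside
- cup: bystander: matte blue ceramic espresso cup, 66 mm diameter, 60 mm high; origin at the centre of its underside
- opener: bystander: flat steel bottle opener, about 145 mm long (x), 36 mm wide, 8 mm high; origin on its underside
- bowl: bystander: rubberwood bowl, 136 mm diameter, 58 mm high; origin at the centre of its underside
- remote: bystander: white plastic remote control, 150 mm (x) x 44 x 20 mm; origin at the centre of its underside

How it is judged:
On the way, in this order (a step that is already met when the one before it is completed fails the run):
1. all three cards have been drawn up at least 5 mm in their clips, no stand having been carried off (z of card_a in the frame of stand_a between 0.055 and 0.084 m and height (world z) of each of stand_a, stand_b, stand_c below 0.01 m and z of card_b in the frame of stand_b between 0.055 and 0.084 m and z of card_c in the frame of stand_c between 0.055 and 0.084 m), for 0.2 s.
2. a card has been taken from its clip and stands in the letter holder (((x of card_a in the frame of holder between -0.033 and 0.033 m and y of card_a in the frame of holder between -0.065 and 0.065 m and z of card_a in the frame of holder below 0.02 m and height (world z) of strip_a above 0.07 m) or (x of card_b in the frame of holder between -0.033 and 0.033 m and y of card_b in the frame of holder between -0.065 and 0.065 m and z of card_b in the frame of holder below 0.02 m and height (world z) of strip_b above 0.07 m) or (x of card_c in the frame of holder between -0.033 and 0.033 m and y of card_c in the frame of holder between -0.065 and 0.065 m and z of card_c in the frame of holder below 0.02 m and height (world z) of strip_c above 0.07 m))), for 0.2 s.
At the end, for the whole second after the job is handed in: One stand upright and still on the tray floor, its card standing or leaning in the letter holder (lower edge < 20 mm up, strip > 70 mm up); the others upright, moved < 30 mm, cards raised < 30 mm and gripped with over 2.5 N, so the weak one was removed ((((x of card_a in the frame of holder between -0.033 and 0.033 m and y of card_a in the frame of holder between -0.065 and 0.065 m and z of card_a in the frame of holder below 0.02 m and height (world z) of strip_a above 0.07 m and x of stand_a in the frame of tray between -0.045 and 0.045 m and y of stand_a in the frame of tray between -0.05 and 0.05 m and height (world z) of stand_a below 0.01 m and angle between stand_a's own z axis and vertical below 0.08 rad and linear speed of each of stand_a, card_a below 0.03 m/s) and (z of card_b in the frame of stand_b between 0.044 and 0.08 m and angle between card_b's own z axis and vertical below 0.25 rad and angle between stand_b's own z axis and vertical below 0.1 rad and distance of stand_b from where it was at the start of the episode below 0.03 m and height (world z) of stand_b below 0.006 m and contact force between jaw_b and card_b above 2.5 N) and (z of card_c in the frame of stand_c between 0.044 and 0.08 m and angle between card_c's own z axis and vertical below 0.25 rad and angle between stand_c's own z axis and vertical below 0.1 rad and distance of stand_c from where it was at the start of the episode below 0.03 m and height (world z) of stand_c below 0.006 m and contact force between jaw_c and card_c above 2.5 N)) or ((x of card_b in the frame of holder between -0.033 and 0.033 m and y of card_b in the frame of holder between -0.065 and 0.065 m and z of card_b in the frame of holder below 0.02 m and height (world z) of strip_b above 0.07 m and x of stand_b in the frame of tray between -0.045 and 0.045 m and y of stand_b in the frame of tray between -0.05 and 0.05 m and height (world z) of stand_b below 0.01 m and angle between stand_b's own z axis and vertical below 0.08 rad and linear speed of each of stand_b, card_b below 0.03 m/s) and (z of card_a in the frame of stand_a between 0.044 and 0.08 m and angle between card_a's own z axis and vertical below 0.25 rad and angle between stand_a's own z axis and vertical below 0.1 rad and distance of stand_a from where it was at the start of the episode below 0.03 m and height (world z) of stand_a below 0.006 m and contact force between jaw_a and card_a above 2.5 N) and (z of card_c in the frame of stand_c between 0.044 and 0.08 m and angle between card_c's own z axis and vertical below 0.25 rad and angle between stand_c's own z axis and vertical below 0.1 rad and distance of stand_c from where it was at the start of the episode below 0.03 m and height (world z) of stand_c below 0.006 m and contact force between jaw_c and card_c above 2.5 N)) or ((x of card_c in the frame of holder between -0.033 and 0.033 m and y of card_c in the frame of holder between -0.065 and 0.065 m and z of card_c in the frame of holder below 0.02 m and height (world z) of strip_c above 0.07 m and x of stand_c in the frame of tray between -0.045 and 0.045 m and y of stand_c in the frame of tray between -0.05 and 0.05 m and height (world z) of stand_c below 0.01 m and angle between stand_c's own z axis and vertical below 0.08 rad and linear speed of each of stand_c, card_c below 0.03 m/s) and (z of card_a in the frame of stand_a between 0.044 and 0.08 m and angle between card_a's own z axis and vertical below 0.25 rad and angle between stand_a's own z axis and vertical below 0.1 rad and distance of stand_a from where it was at the start of the episode below 0.03 m and height (world z) of stand_a below 0.006 m and contact force between jaw_a and card_a above 2.5 N) and (z of card_b in the frame of stand_b between 0.044 and 0.08 m and angle between card_b's own z axis and vertical below 0.25 rad and angle between stand_b's own z axis and vertical below 0.1 rad and distance of stand_b from where it was at the start of the episode below 0.03 m and height (world z) of stand_b below 0.006 m and contact force between jaw_b and card_b above 2.5 N)))); the robot touches nothing.
It fails at once if a bystander (jar, cup, opener, bowl or remote) is shifted by more than 25 mm or tipped (distance of any of jar, cup, opener, bowl, remote from where it was at the start of the episode above 0.025 m or angle between any of jar, cup, opener, bowl, remote's own z axis and vertical above 0.35 rad).
It fails at once if a stand is tipped over (angle between any of stand_a, stand_b, stand_c's own z axis and vertical above 0.5 rad).
It fails at once if a stand is dropped into the tray (faster than 0.35 m/s within 16 mm of its floor; a drop of about 6 mm) ((horizontal distance between stand_a and tray below 0.08 m and height (world z) of stand_a below 0.022 m and linear speed of stand_a above 0.35 m/s) or (horizontal distance between stand_b and tray below 0.08 m and height (world z) of stand_b below 0.022 m and linear speed of stand_b above 0.35 m/s) or (horizontal distance between stand_c and tray below 0.08 m and height (world z) of stand_c below 0.022 m and linear speed of stand_c above 0.35 m/s)).
It also fails if it takes over 72 s, if anything falls off the work surface, if the arm or the gripper's body presses on something with over 40 N, if the wrist force passes 120 N, or if a joint passes its speed limit or range.

## Working session

There is one attempt and no reset: what is moved stays moved. The work goes in short steps, Python scripts to look and compute and a shell command to move; the robot and the scene stay as the last step left them, time stands still between calls to the robot, and variables do not carry over. Pictures are saved under pics/ and viewed, at most 10 in all, crops included, and the job is handed in when it is done.

```bash
ls; mkdir -p pics; python3 - <<'E'
from plant import bot, order, get_image
import cv2,numpy as np,json
s=bot.read_state();print({k:np.round(v,3).tolist() for k,v in s.items()})
for n in("top","scene"):
    d=get_image(n);cv2.imwrite(f"pics/{n}0.png",d["color"][:,:,::-1])
    print(n,d["fx"],d["fy"],d["cx"],d["cy"],np.round(d["view"],4).tolist(),[k for k in d])
d=get_image("wrist");print(np.round(d["T_tool_cam"],4).tolist(),d["fx"],d["cx"],d["cy"])
E
```

```text
pics
plant.py
shift.py
{'time_s': 0.0, 'joint_positions': [1.08, 0.264, -0.049, 1.259, -0.0, 1.415], 'joint_velocities': [-0.0, 0.0, -0.001, 0.002, -0.0, -0.001], 'joint_efforts': [0.003, -63.763, 38.457, 0.014, 0.0, -0.0], 'eef_pos': [0.173, 0.495, 0.231], 'eef_rot': [-3.141, -0.0, 2.806], 'contact_force': [0.317, 0.099, 0.395], 'wrist_torque': [0.076, 0.016, 0.024], 'finger_force': 0.0, 'grip_width': 0.086}
top 468.2499715038313 468.2499715038313 278.30464833450367 212.19571510877935 [[-0.0242, -0.9995, -0.0201, 0.0243], [0.9865, -0.0271, 0.1618, -0.5506], [-0.1622, -0.0159, 0.9866, -1.2103], [0.0, 0.0, 0.0, 1.0]] ['color', 'fx', 'fy', 'cx', 'cy', 'view']
scene 383.1924440739831 383.1924440739831 284.6084956827931 213.06227816893258 [[0.2979, 0.9546, -0.0062, -0.1681], [-0.7653, 0.2427, 0.5962, 0.3377], [0.5706, -0.1728, 0.8028, -1.3743], [0.0, 0.0, 0.0, 1.0]] ['color', 'fx', 'fy', 'cx', 'cy', 'view']
[[0.0005, 0.9462, 0.3237, 0.0839], [1.0, -0.0002, -0.001, -0.0008], [-0.0009, 0.3237, -0.9462, -0.1432], [0.0, 0.0, 0.0, 1.0]] 297.3561697859033 282.94601309148675 207.7726820599057
```

View pics/top0.png

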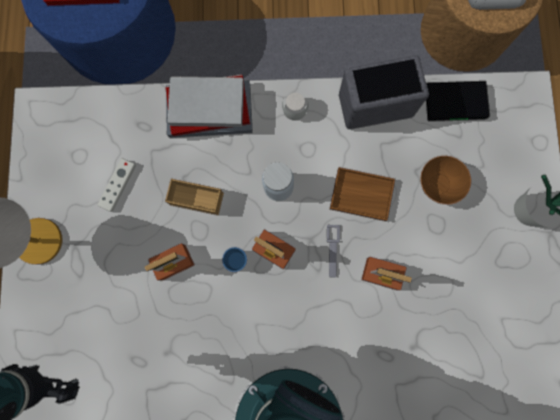

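View pics/scene0.png

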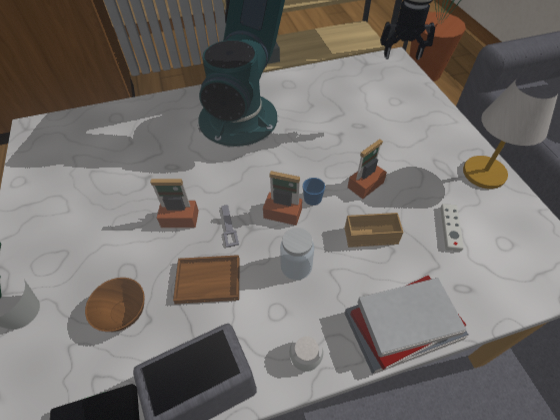

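The top view shows the stands near (168,262), (272,248) and (385,273), the holder at (195,196) and the tray at (363,194). The jar is at (278,182), the cup at (234,259) and the opener at (334,250). The scene view agrees. I'll enlarge both views to measure strips.

```bash
python3 - <<'E'
import cv2
t=cv2.imread("pics/top0.png")
c=[cv2.resize(t[y:y+60,x:x+65],None,fx=6,fy=6,interpolation=cv2.INTER_CUBIC) for x,y in((140,235),(245,220),(355,245),(165,165))]
import numpy as np
def lab(i,x0,y0):
    for k in range(0,65,10):
        cv2.putText(i,str(x0+k),(k*6,10),0,.35,(0,0,255));cv2.line(i,(k*6,12),(k*6,18),(0,0,255))
        if k<60: cv2.putText(i,str(y0+k),(0,k*6+4),0,.35,(255,0,0))
    return i
c=[lab(i,*p) for i,p in zip(c,((140,235),(245,220),(355,245),(165,165)))]
m=np.vstack([np.hstack(c[:2]),np.hstack(c[2:])])
m=cv2.resize(m,None,fx=.83,fy=.83,interpolation=cv2.INTER_AREA)
cv2.imwrite("pics/topz.png",m);print(m.shape)
E
```

```text
(598, 647, 3)
```

View pics/topz.png

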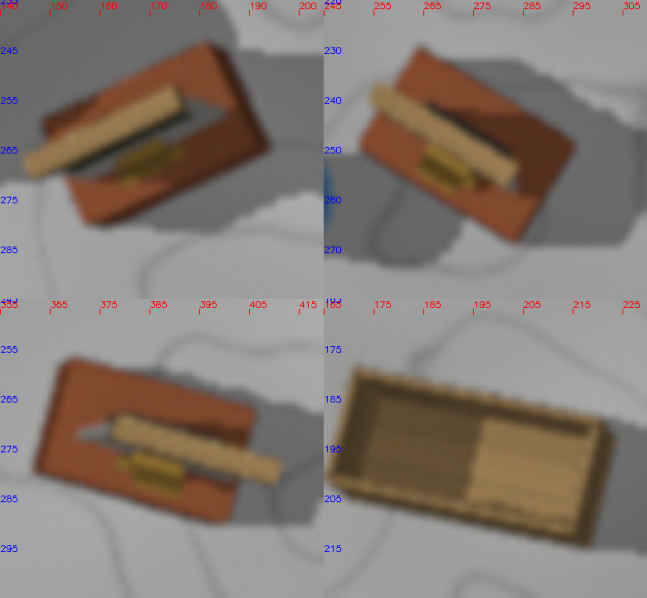

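Jaws face the robot side. Strip centres lie near (161,261), (269,247) and (390,274). Now segment the strips, holder and tray.

```bash
cat > h.py <<'E'
from plant import bot, order, get_image
import cv2,numpy as np
def ray(d,uv,z,V=None):
    V=d["view"] if V is None else V
    R=V[:3,:3];o=-R.T@V[:3,3]
    r=R.T@np.array([(uv[0]-d["cx"])/d["fx"],-(uv[1]-d["cy"])/d["fy"],-1])
    return o+r*(z-o[2])/r[2]
def proj(d,p,V=None):
    V=d["view"] if V is None else V
    c=V[:3,:3]@np.asarray(p)+V[:3,3]
    return np.array([d["cx"]-d["fx"]*c[0]/c[2],d["cy"]+d["fy"]*c[1]/c[2]])
def rect(d,mask,z,win,V=None):
    x,y,w,h=win;m=np.zeros_like(mask);m[y:y+h,x:x+w]=mask[y:y+h,x:x+w]
    n,l,s,_=cv2.connectedComponentsWithStats(m.astype(np.uint8))
    k=1+np.argmax(s[1:,4]);ys,xs=np.nonzero(l==k)
    P=np.array([ray(d,(a,b),z,V)[:2] for a,b in zip(xs,ys)]).astype(np.float32)*1000
    r=cv2.minAreaRect(P);b=cv2.boxPoints(r);e=max(b[1]-b[0],b[2]-b[1],key=np.linalg.norm)
    C,S=np.cov(P.T),P.mean(0);w_,v=np.linalg.eigh(C);e=v[:,1]
    return np.round(r[0],1),np.round(S,1),np.round(r[1],1),round(np.degrees(np.arctan2(e[1],e[0]))%180,1),len(xs)
def toolV(d,s):
    from scipy.spatial.transform import Rotation as R
    T=np.eye(4);T[:3,:3]=R.from_euler('xyz',s["eef_rot"]).as_matrix();T[:3,3]=s["eef_pos"]
    return np.linalg.inv(T@d["T_tool_cam"])
E
python3 - <<'E'
from h import *
d=get_image("top");I=d["color"]
hsv=cv2.cvtColor(I,cv2.COLOR_RGB2HSV);H,S,Vv=hsv[...,0],hsv[...,1],hsv[...,2]
for p in((165,258),(270,247),(390,274),(170,275),(200,205),(363,194)):print(p,hsv[p[1],p[0]])
st=(H>=11)&(H<=22)&(S>70)&(Vv>115)
for w in((140,235,60,50),(245,225,60,45),(355,250,62,45)):print(rect(d,st,.16,w))
ho=(S>60)&(H<25); print('holder',rect(d,ho,.06,(155,170,75,55)))
print('tray',rect(d,ho,.022,(320,160,85,65)))
# block hull at z .05
bl=(H<25)&(S>60)
for w in((130,235,75,55),(245,225,60,50),(350,250,62,50)):print('blk',rect(d,bl,.05,w))
E
```

```text
(165, 258) [ 18 118 151]
(270, 247) [ 17 118 149]
(390, 274) [ 18 120 147]
(170, 275) [  9 145  72]
(200, 205) [ 18 120 132]
(363, 194) [ 14 158 113]
(array([422.7, 296.1]), array([422.4, 295.5], dtype=float32), array([14.2, 78.6]), np.float64(115.2), 189)
(array([441.9,  38.5]), array([445.3,  34.9], dtype=float32), array([79.6, 32.3]), np.float64(51.9), 237)
(array([ 374.2, -262.3]), array([ 374.1, -262.9], dtype=float32), array([78.6, 12.1]), np.float64(72.8), 162)
holder (array([598.2, 234.1]), array([598. , 234.1], dtype=float32), array([148.2,  69.7]), np.float64(75.3), 1397)
tray (array([ 600.9, -220.4]), array([ 600.3, -220.8], dtype=float32), array([160.2, 120.6]), np.float64(76.5), 2524)
blk (array([422.5, 304.7]), array([425.7, 299.2], dtype=float32), array([ 69.3, 120.5]), np.float64(109.9), 950)
blk (array([455.3,  28.8]), array([453.5,  26.4], dtype=float32), array([107.5,  64.7]), np.float64(57.2), 940)
blk (array([ 380.5, -269.5]), array([ 382.2, -263.1], dtype=float32), array([124.4,  64.8]), np.float64(73.9), 1024)
```

```bash
cat >> h.py <<'E'
def delta(x,y,z,yaw):
    s=bot.read_state();from scipy.spatial.transform import Rotation as R
    A=R.from_euler('xyz',s["eef_rot"]);B=R.from_euler('xyz',[np.pi,0,np.radians(yaw)])
    print('t',round(s['time_s'],2),'d_tool',np.round(A.inv().apply(np.array([x,y,z])-s["eef_pos"]),4),'rotvec',np.round((A.inv()*B).as_rotvec(),4),'F',np.round(s['contact_force'],2))
E
python3 -c "
from h import *
delta(.4225,.296,.231,115.2)"
```

```text
t 0.2 d_tool [-3.014e-01 -1.062e-01  1.000e-04] rotvec [-6.000e-04  2.000e-04  7.952e-01] F [-0.64 -0.06 -0.36]
```

Units first: shifts go in shares of 0.2 m and turns go in shares of 2 rad. So -0.05 m / 0.2 = -0.25, -0.0177 m / 0.2 = -0.0885, 0.18 rad / 2 = 0.09.

```bash
echo '-0.25,-0.0885,0,0,0,0;-0.25,-0.0885,0,0,0,0;-0.25,-0.0885,0,0,0,0;-0.25,-0.0885,0,0,0,0;-0.25,-0.0885,0,0,0,0;-0.25,-0.0885,0,0,0,0;0,0,0,0,0,0.09;0,0,0,0,0,0.09;0,0,0,0,0,0.09;0,0,0,0,0,0.09' | python3 shift.py .05 30; echo '0,0,0,0,0,0.0375;0,0,0,0,0,0;0,0,0,0,0,0' | python3 shift.py; python3 - <<'E'
from h import *
delta(.4225,.296,.231,115.2)
s=bot.read_state();d=get_image("wrist");cv2.imwrite("pics/w1.png",d["color"][:,:,::-1]);V=toolV(d,s)
hsv=cv2.cvtColor(d["color"],cv2.COLOR_RGB2HSV);H,S,Vv=cv2.split(hsv)
p=proj(d,(.4225,.296,.16),V);print(p, proj(d,s["eef_pos"],V),hsv[int(p[1]),int(p[0])])
E
```

```text
time_s: 1.45
eef_pos: [0.4212, 0.2964, 0.2311]
eef_rot: [-3.141, -0.0, 2.08]
contact_force: [-0.2, -0.1, 0.1]
grip_width: 0.0499
finger_force: 0.0
time_s: 1.82
eef_pos: [0.4212, 0.2966, 0.2312]
eef_rot: [-3.141, 0.0, 2.013]
contact_force: [0.3, -0.8, -0.2]
grip_width: 0.0497
finger_force: 0.0
t 1.82 d_tool [-0.001   0.0009  0.0002] rotvec [-0.0001  0.      0.0021] F [ 0.32 -0.75 -0.22]
[285.07271754 221.33200955] [284.31518698 267.3098082 ] [ 17  98 143]
```

View pics/w1.png

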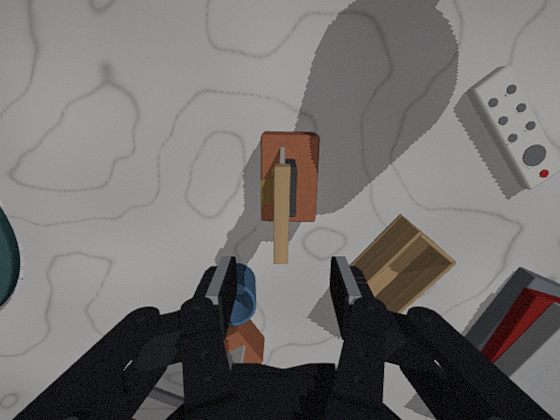

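The wrist view shows stand 1's strip running upright in the image from (283,165) to (280,263), midway between the fingers and aligned with them.

```bash
cat >> h.py <<'E'
def wstrip(z=.16):
    s=bot.read_state();d=get_image("wrist");V=toolV(d,s)
    H,S,Vv=cv2.split(cv2.cvtColor(d["color"],cv2.COLOR_RGB2HSV))
    m=(H>=13)&(H<=24)&(S>60)&(Vv>118)
    m=cv2.morphologyEx(m.astype(np.uint8),cv2.MORPH_OPEN,np.ones((5,5)))
    return rect(d,m,z,(250,130,70,140),V)
E
python3 -c "
from h import *
r=wstrip();print(r);delta(*(r[0]/1000),.136,r[3])"
```

```text
(array([418.5, 297.4]), array([417.6, 299.2], dtype=float32), array([11.2, 79. ]), np.float64(114.3), 1422)
t 1.93 d_tool [ 0.0019 -0.0021  0.0952] rotvec [-0.0001  0.      0.0171] F [-0.06  0.96 -0.48]
```

Converted, 0.03 m / 0.2 = 0.15, -0.0015 m / 0.2 = -0.0075, 0.017 rad / 2 = 0.0085.

```bash
echo '0.01,-0.0075,0.15,0,0,0.0085;0,0,0.15,0,0,0;0,0,0.1,0,0,0;0,0,0.075,0,0,0;0,0,0,0,0,0' | python3 shift.py .05 30; echo '0,0,0,0,0,0;0,0,0,0,0,0;0,0,0,0,0,0;0,0,0,0,0,0;0,0,0,0,0,0;0,0,0,0,0,0' | python3 shift.py 0 30
```

```text
time_s: 2.55
eef_pos: [0.4185, 0.2975, 0.1356]
eef_rot: [-3.14, 0.0, 1.994]
contact_force: [0.3, -0.6, 1.0]
grip_width: 0.05
finger_force: 0.0
time_s: 3.3
eef_pos: [0.4193, 0.2979, 0.137]
eef_rot: [3.14, -0.0, 1.994]
contact_force: [-1.0, -1.1, 5.7]
grip_width: 0.0114
finger_force: 32.5
```

Converted, -0.002 m / 0.2 = -0.01, -0.001 m / 0.2 = -0.005.

```bash
for i in 1; do echo '0,0,-0.01,0,0,0;0,0,-0.005,0,0,0' | python3 shift.py; echo '0,0,-0.005,0,0,0;0,0,-0.005,0,0,0' | python3 shift.py; echo '0,0,-0.005,0,0,0;0,0,-0.005,0,0,0' | python3 shift.py;echo '0,0,-0.005,0,0,0;0,0,-0.005,0,0,0' | python3 shift.py;echo '0,0,-0.005,0,0,0;0,0,-0.005,0,0,0' | python3 shift.py; echo '0,0,-0.005,0,0,0;0,0,0,0,0,0;0,0,0,0,0,0' | python3 shift.py; done | grep -E "pos|force"
```

```text
eef_pos: [0.419, 0.2977, 0.1393]
contact_force: [-0.3, 0.2, -4.2]
finger_force: 31.0
eef_pos: [0.419, 0.2977, 0.1413]
contact_force: [1.1, 1.0, -3.9]
finger_force: 31.0
eef_pos: [0.419, 0.2977, 0.1433]
contact_force: [0.9, 0.2, -4.3]
finger_force: 31.0
eef_pos: [0.419, 0.2977, 0.1453]
contact_force: [1.1, -0.1, -5.0]
finger_force: 31.0
eef_pos: [0.419, 0.2977, 0.1473]
contact_force: [0.7, 0.3, -5.0]
finger_force: 31.0
eef_pos: [0.4191, 0.2978, 0.1485]
contact_force: [0.2, -1.0, 0.5]
finger_force: 31.6
```

Stand 1 pulled at about 4.5 N, so it is probably a strong one. Release it and move to stand 2.

Converted, -0.035 m / 0.2 = -0.175, -0.03 m / 0.2 = -0.15.

```bash
echo '0,0,0,0,0,0;0,0,0,0,0,0;0,0,0,0,0,0;0,0,0,0,0,0' | python3 shift.py .05; echo '0,0,-0.1,0,0,0;0,0,-0.15,0,0,0;0,0,-0.175,0,0,0;0,0,0,0,0,0' | python3 shift.py ; python3 -c "
from h import *
d=get_image('top')
a=ray(d,(255.2,239.7),.16);b=ray(d,(282.3,254.5),.16);m=(a+b)/2;print(a,b,m)
ang=np.degrees(np.arctan2(*(a-b)[[1,0]]));print(ang)
r=wstrip(.17);print(r)
delta(m[0],m[1],.231,ang)"
```

```text
time_s: 5.42
eef_pos: [0.4191, 0.2977, 0.1483]
eef_rot: [3.142, -0.0, 1.994]
contact_force: [-0.1, -0.7, 0.3]
grip_width: 0.0502
finger_force: 0.0
time_s: 5.92
eef_pos: [0.42, 0.2982, 0.2354]
eef_rot: [3.138, -0.0, 1.994]
contact_force: [0.1, 0.1, -0.5]
grip_width: 0.0501
finger_force: 0.0
[0.46653184 0.06559871 0.16      ] [0.42923137 0.00117987 0.16      ] [0.44788161 0.03338929 0.16      ]
59.927852282061316
(array([417.9, 297.6]), array([417.5, 299.2], dtype=float32), array([11., 78.]), np.float64(114.3), 1461)
t 6.03 d_tool [-0.2529 -0.0822  0.002 ] rotvec [ 0.     -0.      0.9479] F [ 0.29 -0.38 -0.54]
```

Converted, -0.0529 m / 0.2 = -0.2645, -0.05 m / 0.2 = -0.25, 0.18 rad / 2 = 0.09.

```bash
echo '-0.25,-0.082,0,0,0,0;-0.25,-0.082,0,0,0,0;-0.25,-0.082,0,0,0,0;-0.25,-0.082,0,0,0,0;-0.2645,-0.083,0.01,0,0,0;0,0,0,0,0,0.09;0,0,0,0,0,0.09;0,0,0,0,0,0.09;0,0,0,0,0,0.09;0,0,0,0,0,0.09' | python3 shift.py >/dev/null; echo '0,0,0,0,0,0.02;0,0,0,0,0,0;0,0,0,0,0,0' | python3 shift.py; python3 -c "
from h import *
r=wstrip();print(r);delta(*(r[0]/1000),.136,r[3])
s=bot.read_state();d=get_image('wrist');cv2.imwrite('pics/w2.png',d['color'][:,:,::-1])"
```

```text
time_s: 7.65
eef_pos: [0.4476, 0.0334, 0.2308]
eef_rot: [-3.141, 0.0, 1.055]
contact_force: [0.5, 0.8, 0.4]
grip_width: 0.0502
finger_force: 0.0
(array([446.7,  36.7]), array([448.9,  38.9], dtype=float32), array([79.2, 13.1]), np.float64(57.4), 1501)
t 7.7 d_tool [ 0.0024 -0.0025  0.0949] rotvec [-0.0005  0.0003  0.0529] F [ 0.9  -0.36 -0.  ]
```

View pics/w2.png

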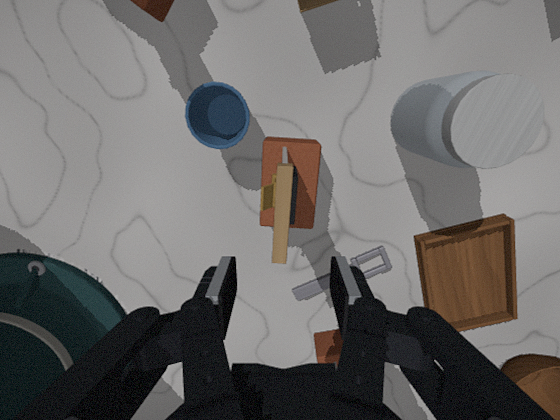

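The strip of stand 2 runs (286,165) to (280,263) between the fingers, turned by about 3°. The jar and cup are clear. Grasp it and tug.

Converted, 0.03 m / 0.2 = 0.15, -0.0015 m / 0.2 = -0.0075, 0.052 rad / 2 = 0.026.

```bash
echo '0.01,-0.0075,0.15,0,0,0.026;0,0,0.15,0,0,0;0,0,0.1,0,0,0;0,0,0.075,0,0,0;0,0,0,0,0,0' | python3 shift.py .05 30; echo '0,0,0,0,0,0;0,0,0,0,0,0;0,0,0,0,0,0;0,0,0,0,0,0;0,0,0,0,0,0;0,0,0,0,0,0' | python3 shift.py 0 30;  (echo '0,0,-0.01,0,0,0;0,0,-0.005,0,0,0' | python3 shift.py; echo '0,0,-0.005,0,0,0;0,0,-0.005,0,0,0' | python3 shift.py; echo '0,0,-0.005,0,0,0;0,0,-0.005,0,0,0' | python3 shift.py;echo '0,0,-0.005,0,0,0;0,0,-0.005,0,0,0' | python3 shift.py;echo '0,0,-0.005,0,0,0;0,0,-0.005,0,0,0' | python3 shift.py; echo '0,0,-0.005,0,0,0;0,0,0,0,0,0;0,0,0,0,0,0' | python3 shift.py)  | grep -E "pos|force"
```

```text
time_s: 8.38
eef_pos: [0.447, 0.0359, 0.1356]
eef_rot: [-3.14, 0.001, 1.002]
contact_force: [0.5, -1.0, -0.3]
grip_width: 0.0498
finger_force: 0.0
time_s: 9.12
eef_pos: [0.4479, 0.0358, 0.1369]
eef_rot: [3.141, -0.001, 1.002]
contact_force: [-1.0, 0.3, 6.6]
grip_width: 0.0116
finger_force: 32.1
eef_pos: [0.4477, 0.0358, 0.1394]
contact_force: [1.6, -0.5, -4.6]
finger_force: 30.6
eef_pos: [0.4476, 0.0358, 0.1413]
contact_force: [1.3, -0.5, -4.3]
finger_force: 30.6
eef_pos: [0.4476, 0.0358, 0.1433]
contact_force: [1.1, -0.4, -4.9]
finger_force: 30.7
eef_pos: [0.4476, 0.0358, 0.1453]
contact_force: [0.6, -1.0, -4.1]
finger_force: 30.6
eef_pos: [0.4476, 0.0358, 0.1474]
contact_force: [1.7, -1.1, -4.7]
finger_force: 30.6
eef_pos: [0.4477, 0.0358, 0.1484]
contact_force: [0.9, -0.3, -0.1]
finger_force: 31.3
```

Also about 4.5 N. Now stand 3.

Converted, -0.032 m / 0.2 = -0.16, -0.03 m / 0.2 = -0.15.

```bash
echo '0,0,0,0,0,0;0,0,0,0,0,0;0,0,0,0,0,0;0,0,0,0,0,0' | python3 shift.py .05 >/dev/null; echo '0,0,-0.1,0,0,0;0,0,-0.15,0,0,0;0,0,-0.16,0,0,0;0,0,0,0,0,0' | python3 shift.py ; python3 -c "
from h import *
print(wstrip(.171))
delta(.3742,-.2623,.231,72.8)"
```

```text
time_s: 11.75
eef_pos: [0.4486, 0.0358, 0.232]
eef_rot: [3.139, -0.002, 1.002]
contact_force: [-0.0, -0.2, -0.7]
grip_width: 0.05
finger_force: 0.0
(array([447.2,  37.3]), array([449.4,  39.2], dtype=float32), array([76.2, 12.7]), np.float64(57.9), 1514)
t 11.8 d_tool [-0.2909  0.0984 -0.0003] rotvec [ 0.0014 -0.0005 -0.2688] F [ 0.08 -0.02 -0.2 ]
```

Converted, -0.05 m / 0.2 = -0.25, -0.0409 m / 0.2 = -0.2045, -0.15 rad / 2 = -0.075.

```bash
echo '-0.25,0.0845,0,0,0,0;-0.25,0.0845,0,0,0,0;-0.25,0.0845,0,0,0,0;-0.25,0.0845,0,0,0,0;-0.25,0.0845,0,0,0,0;-0.2045,0.0695,0,0,0,0;0,0,0,0,0,-0.075;0,0,0,0,0,-0.0595;0,0,0,0,0,0;0,0,0,0,0,0' | python3 shift.py; python3 -c "
from h import *
r=wstrip();print(r);delta(*(r[0]/1000),.136,r[3])"
```

```text
time_s: 13.05
eef_pos: [0.3736, -0.262, 0.2298]
eef_rot: [-3.141, -0.0, 1.268]
contact_force: [0.8, -0.2, -0.1]
grip_width: 0.0501
finger_force: 0.0
(array([ 371.4, -260.9]), array([ 372.4, -258.4], dtype=float32), array([78.7, 11.7]), np.float64(72.6), 1455)
t 13.1 d_tool [ 0.0004 -0.0025  0.0939] rotvec [-0.0004 -0.0003  0.0017] F [ 0.2   0.31 -0.81]
```

Converted, 0.03 m / 0.2 = 0.15, 0.02 m / 0.2 = 0.1.

```bash
echo '0,-0.009,0.15,0,0,0;0,0,0.15,0,0,0;0,0,0.1,0,0,0;0,0,0.07,0,0,0;0,0,0,0,0,0' | python3 shift.py .05 30; echo '0,0,0,0,0,0;0,0,0,0,0,0;0,0,0,0,0,0;0,0,0,0,0,0;0,0,0,0,0,0;0,0,0,0,0,0' | python3 shift.py 0 30;  (echo '0,0,-0.01,0,0,0;0,0,-0.005,0,0,0' | python3 shift.py; echo '0,0,-0.005,0,0,0;0,0,-0.005,0,0,0' | python3 shift.py; echo '0,0,-0.005,0,0,0;0,0,-0.005,0,0,0' | python3 shift.py;echo '0,0,-0.005,0,0,0;0,0,-0.005,0,0,0' | python3 shift.py;echo '0,0,-0.005,0,0,0;0,0,-0.005,0,0,0' | python3 shift.py; echo '0,0,-0.005,0,0,0;0,0,0,0,0,0;0,0,0,0,0,0' | python3 shift.py)  | grep -E "pos|force"
```

```text
time_s: 13.72
eef_pos: [0.3717, -0.2612, 0.1356]
eef_rot: [-3.14, -0.001, 1.27]
contact_force: [0.3, 0.9, 1.1]
grip_width: 0.05
finger_force: 0.0
time_s: 14.48
eef_pos: [0.3723, -0.262, 0.1369]
eef_rot: [3.141, 0.001, 1.271]
contact_force: [-1.7, 1.4, 6.1]
grip_width: 0.0112
finger_force: 32.5
eef_pos: [0.3721, -0.2617, 0.1394]
contact_force: [0.4, -0.5, -1.5]
finger_force: 31.4
eef_pos: [0.3721, -0.2617, 0.1413]
contact_force: [-0.0, -0.3, -1.5]
finger_force: 31.4
eef_pos: [0.372, -0.2617, 0.1434]
contact_force: [0.9, -0.3, -2.4]
finger_force: 31.4
eef_pos: [0.372, -0.2617, 0.1453]
contact_force: [-0.4, -0.5, -1.0]
finger_force: 31.4
eef_pos: [0.372, -0.2617, 0.1474]
contact_force: [0.8, -0.0, -2.0]
finger_force: 31.4
eef_pos: [0.3721, -0.2617, 0.1484]
contact_force: [1.0, 0.4, 0.9]
finger_force: 31.7
```

Stand 3 gives at about 1.5 N, so it is the weak one. Draw its card out straight up and carry it to the holder.

Converted, -0.05 m / 0.2 = -0.25, -0.03 m / 0.2 = -0.15.

```bash
echo '0,0,0,0,0,0;0,0,0,0,0,0;0,0,-0.025,0,0,0;0,0,-0.05,0,0,0;0,0,-0.05,0,0,0;0,0,-0.05,0,0,0;0,0,-0.075,0,0,0;0,0,-0.1,0,0,0;0,0,-0.15,0,0,0;0,0,-0.25,0,0,0' | python3 shift.py; python3 - <<'E'
from h import *
delta(.601,.238,.305,75.3)
d=get_image("top");I=d["color"];t=I[140:300,90:430]
# predicted outlines
import numpy as np
def box(c,ang,L,W,z):
    a=np.radians(ang);u=np.array([np.cos(a),np.sin(a)]);v=np.array([-u[1],u[0]])
    return [proj(d,[*(np.array(c)+i*L/2*u+j*W/2*v),z]) for i,j in((1,1),(1,-1),(-1,-1),(-1,1))]
J=cv2.resize(I[140:300,90:430],None,fx=2.3,fy=2.3,interpolation=cv2.INTER_CUBIC)[:,:,::-1].copy()
for b in(box((.601,.238),75.3,.14,.066,.06),box((.601,-.2205),76.5,.16,.12,.022)):
    p=np.array([((q-[90,140])*2.3) for q in b]).astype(int);cv2.polylines(J,[p],True,(0,255,0),1)
cv2.imwrite("pics/t2.png",J)
E
```

```text
time_s: 17.35
eef_pos: [0.3714, -0.2611, 0.2992]
eef_rot: [-3.14, -0.001, 1.271]
contact_force: [1.0, -2.1, -1.2]
grip_width: 0.0115
finger_force: 31.5
t 17.35 d_tool [ 0.5447  0.0718 -0.0055] rotvec [-0.0017 -0.0009 -0.0434] F [ 1.05 -2.08 -1.19]
```

View pics/t2.png

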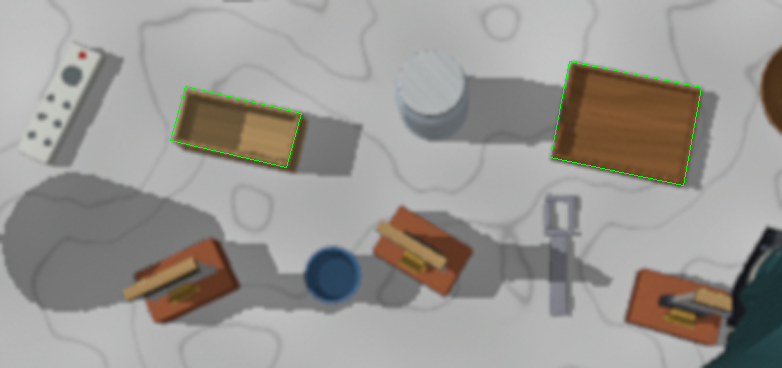

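The green predicted outlines match the holder rim and tray rim, and both other stands still hold their cards. Carry the card over.

Converted, 0.048 m / 0.2 = 0.24, 0.025 m / 0.2 = 0.125, -0.0434 rad / 2 = -0.0217.

```bash
echo '0.125,0.0165,0,0,0,-0.0217;0.24,0.0315,0,0,0,0;0.24,0.0315,0,0,0,0;0.24,0.0315,0,0,0,0;0.24,0.0315,0,0,0,0;0.24,0.0315,0,0,0,0;0.24,0.0315,0,0,0,0;0.24,0.0315,0,0,0,0;0.24,0.0315,0,0,0,0;0.24,0.0315,0,0,0,0' | python3 shift.py >/dev/null;echo '0.2,0.02,0,0,0,0;0.1,0.01,0,0,0,0;0,0,0,0,0,0;0,0,0,0,0,0' | python3 shift.py; python3 -c "
from h import *
delta(.601,.238,.097,75.3)"
```

```text
time_s: 19.15
eef_pos: [0.5679, 0.2206, 0.2986]
eef_rot: [3.142, 0.0, 1.314]
contact_force: [0.9, -0.2, -0.5]
grip_width: 0.0112
finger_force: 31.5
t 19.15 d_tool [0.0253 0.0276 0.2016] rotvec [ 0.0001  0.0002 -0.0003] F [ 0.95 -0.23 -0.54]
```

Converted, 0.045 m / 0.2 = 0.225, 0.03 m / 0.2 = 0.15.

```bash
echo '0.1265,0.138,0,0,0,0;0,0,0.15,0,0,0;0,0,0.225,0,0,0;0,0,0.225,0,0,0;0,0,0.15,0,0,0;0,0,0.1,0,0,0;0,0,0.075,0,0,0;0,0,0.05,0,0,0;0,0,0.025,0,0,0;0,0,0,0,0,0' | python3 shift.py
```

```text
time_s: 20.4
eef_pos: [0.6013, 0.2386, 0.0984]
eef_rot: [3.141, -0.0, 1.314]
contact_force: [0.2, -0.9, -0.7]
grip_width: 0.0113
finger_force: 31.5
```

Converted, 0.003 m / 0.2 = 0.015, 0.002 m / 0.2 = 0.01.

```bash
echo '0,0,0.015,0,0,0;0,0,0.01,0,0,0;0,0,0,0,0,0' | python3 shift.py ; echo '0,0,0,0,0,0;0,0,0,0,0,0;0,0,0,0,0,0;0,0,0,0,0,0;0,0,0,0,0,0' | python3 shift.py .05;echo '0,0,-0.1,0,0,0;0,0,-0.15,0,0,0;0,0,-0.25,0,0,0;0,0,-0.25,0,0,0;0,0,-0.25,0,0,0;0,0,0,0,0,0' | python3 shift.py;python3 -c "
from h import *
d=get_image('wrist');cv2.imwrite('pics/w3.png',d['color'][:,:,::-1])"
```

```text
time_s: 20.78
eef_pos: [0.6012, 0.2387, 0.0932]
eef_rot: [-3.142, 0.0, 1.314]
contact_force: [0.3, 0.3, 0.0]
grip_width: 0.0116
finger_force: 31.5
time_s: 21.4
eef_pos: [0.6012, 0.2387, 0.0933]
eef_rot: [3.142, -0.0, 1.314]
contact_force: [0.4, 0.8, -1.0]
grip_width: 0.0501
finger_force: 0.0
time_s: 22.15
eef_pos: [0.6023, 0.239, 0.297]
eef_rot: [3.136, -0.003, 1.314]
contact_force: [1.2, 0.4, -1.1]
grip_width: 0.0502
finger_force: 0.0
```

View pics/w3.png

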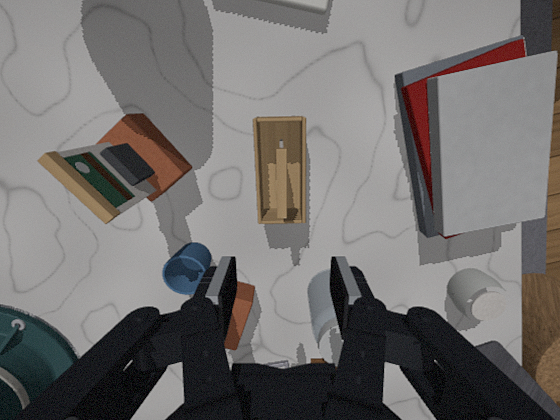

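The card stands on edge in the middle of the holder, strip at about (282,185) and pocket at (280,170). Now stand 3's plate, with the tool turned so the fingers close along the stand's y.

```bash
python3 -c "
from h import *
delta(.3797,-.2641,.21,75.3)"
```

```text
t 22.2 d_tool [-0.5429 -0.0874  0.0836] rotvec [ 0.0025 -0.0014 -0.    ] F [-0.47  0.02 -0.03]
```

Converted, -0.056 m / 0.2 = -0.28, -0.055 m / 0.2 = -0.275.

```bash
echo '-0.2,-0.032,0,0,0,0;-0.28,-0.045,0,0,0,0;-0.28,-0.045,0,0,0,0;-0.28,-0.045,0,0,0,0;-0.28,-0.045,0,0,0,0;-0.28,-0.045,0,0,0,0;-0.28,-0.045,0,0,0,0;-0.28,-0.045,0,0,0,0;-0.28,-0.045,0,0,0,0;-0.275,-0.045,0,0,0,0' | python3 shift.py .08 >/dev/null;echo '0,0,0,0,0,-0.09;0,0,0,0,0,-0.09;0,0,0,0,0,-0.09;0,0,0,0,0,-0.09;0,0,0,0,0,-0.09;0,0,0,0,0,-0.09;0,0,0,0,0,-0.09;0,0,0,0,0,-0.09;0,0,0,0,0,-0.0425;0,0,0,0,0,0' | python3 shift.py; python3 - <<'E'
from h import *
delta(.3797,-.2641,.21,162.7)
s=bot.read_state();d=get_image('wrist');V=toolV(d,s);I=d['color'][:,:,::-1].copy()
def box(c,ang,L,W,z):
    a=np.radians(ang);u=np.array([np.cos(a),np.sin(a)]);v=np.array([-u[1],u[0]])
    return np.array([proj(d,[*(np.array(c)+i*L/2*u+j*W/2*v),z],V) for i,j in((1,1),(1,-1),(-1,-1),(-1,1))]).astype(int)
for L,W,z in((.1,.064,.05),(.05,.012,.1)): cv2.polylines(I,[box((.3797,-.2641),72.7,L,W,z)],True,(0,255,0),1)
cv2.imwrite('pics/w4.png',I)
E
```

```text
time_s: 24.7
eef_pos: [0.3785, -0.264, 0.2923]
eef_rot: [3.141, -0.002, 2.839]
contact_force: [0.8, -0.7, -0.3]
grip_width: 0.0802
finger_force: 0.0
t 24.7 d_tool [-0.0013  0.0002  0.0823] rotvec [ 0.0008 -0.0015 -0.0011] F [ 0.78 -0.74 -0.27]
```

View pics/w4.png

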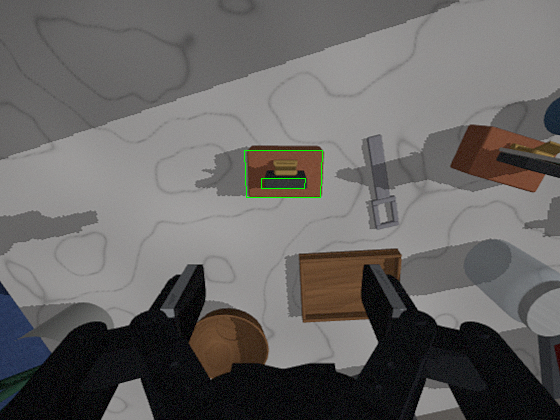

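The predicted outlines of block (246–323, 151–197) and plate (261–306, 178–188) match the image to about 1–2 px. Descend and grip.

Converted, 0.05 m / 0.2 = 0.25, 0.04 m / 0.2 = 0.2.

```bash
echo '0,0,0.2,0,0,0;0,0,0.25,0,0,0;0,0,0.25,0,0,0;0,0,0.2,0,0,0;0,0,0.1,0,0,0;0,0,0.075,0,0,0;0,0,0.05,0,0,0;0,0,0,0,0,0' | python3 shift.py .08 70; echo '0,0,0,0,0,0;0,0,0,0,0,0;0,0,0,0,0,0;0,0,0,0,0,0;0,0,0,0,0,0;0,0,0,0,0,0' | python3 shift.py 0 70
```

```text
time_s: 25.75
eef_pos: [0.3785, -0.2641, 0.0678]
eef_rot: [3.141, -0.001, 2.838]
contact_force: [0.3, 0.6, -0.2]
grip_width: 0.0803
finger_force: 0.0
time_s: 26.5
eef_pos: [0.3792, -0.2641, 0.0691]
eef_rot: [3.141, 0.001, 2.839]
contact_force: [-0.2, 6.0, 9.9]
grip_width: 0.0485
finger_force: 72.1
```

Converted, -0.025 m / 0.2 = -0.125, -0.015 m / 0.2 = -0.075.

```bash
echo '0,0,-0.025,0,0,0;0,0,-0.075,0,0,0;0,0,-0.125,0,0,0;0,0,-0.125,0,0,0;0,0,-0.05,0,0,0;0,0,0,0,0,0' | python3 shift.py; python3 -c "
from h import *
delta(.6005,-.2205,.145,166.5)"
```

```text
time_s: 27.25
eef_pos: [0.3789, -0.2644, 0.1483]
eef_rot: [-3.141, 0.0, 2.839]
contact_force: [0.3, 0.1, -7.9]
grip_width: 0.0487
finger_force: 74.8
t 27.25 d_tool [-0.1985  0.108   0.0033] rotvec [-0.0002  0.0003 -0.0668] F [ 0.3   0.06 -7.94]
```

Lifted, with about 8 N of load showing. Move over the tray.

Converted, -0.04 m / 0.2 = -0.2, -0.036 m / 0.2 = -0.18, -0.0334 rad / 2 = -0.0167.

```bash
echo '-0.075,0.04,0,0,0,-0.0167;-0.15,0.082,0,0,0,-0.0167;-0.2,0.109,0,0,0,0;-0.2,0.109,0,0,0,0;-0.18,0.098,0,0,0,0;-0.125,0.068,0,0,0,0;-0.0625,0.034,0,0,0,0;0,0,0,0,0,0;0,0,0,0,0,0' | python3 shift.py; python3 - <<'E'
from h import *
delta(.6005,-.2205,.077,166.5)
s=bot.read_state();d=get_image('top');I=d['color'][:,:,::-1]
J=cv2.resize(I[150:250,300:430],None,fx=5,fy=5,interpolation=cv2.INTER_CUBIC);cv2.imwrite('pics/t3.png',J)
E
```

```text
time_s: 28.38
eef_pos: [0.597, -0.208, 0.1478]
eef_rot: [3.142, -0.001, 2.906]
contact_force: [0.1, 0.4, -8.6]
grip_width: 0.0485
finger_force: 74.8
t 28.38 d_tool [-0.0065 -0.0114  0.0708] rotvec [ 0.0001 -0.001  -0.0001] F [ 0.09  0.35 -8.64]
```

View pics/t3.png

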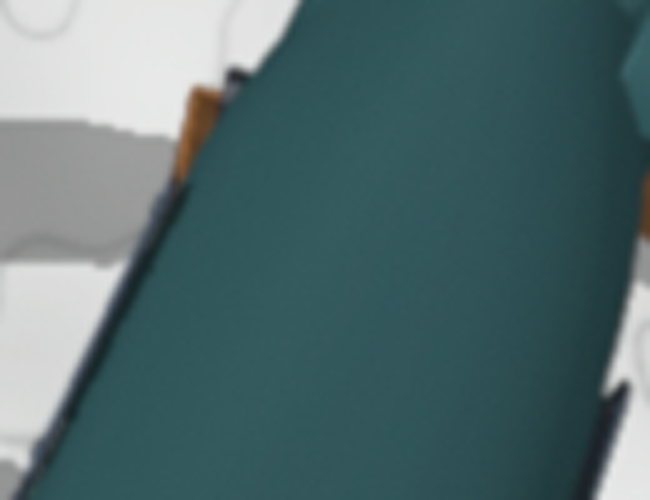

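The arm hides the tray in this view, so I rely on the tray position already checked. Correct the offset and lower slowly.

Converted, 0.02 m / 0.2 = 0.1, 0.015 m / 0.2 = 0.075.

```bash
echo '-0.0325,-0.057,0,0,0,0;0,0,0,0,0,0;0,0,0.075,0,0,0;0,0,0.1,0,0,0;0,0,0.075,0,0,0;0,0,0.05,0,0,0;0,0,0.02,0,0,0;0,0,0,0,0,0' | python3 shift.py; echo '0,0,0.01,0,0,0;0,0,0.01,0,0,0;0,0,0,0,0,0' | python3 shift.py
```

```text
time_s: 29.42
eef_pos: [0.6013, -0.2205, 0.0844]
eef_rot: [-3.142, 0.0, 2.906]
contact_force: [0.9, 0.3, -8.2]
grip_width: 0.0487
finger_force: 75.0
time_s: 29.8
eef_pos: [0.6012, -0.2205, 0.0803]
eef_rot: [-3.142, -0.0, 2.906]
contact_force: [-1.1, -0.5, -8.0]
grip_width: 0.0484
finger_force: 75.0
```

Converted, 0.001 m / 0.2 = 0.005.

```bash
for k in 1; do echo '0,0,0.005,0,0,0;0,0,0.005,0,0,0;0,0,0,0,0,0' | python3 shift.py; echo '0,0,0.005,0,0,0;0,0,0.005,0,0,0;0,0,0,0,0,0' | python3 shift.py; echo '0,0,0.005,0,0,0;0,0,0,0,0,0' | python3 shift.py; done | grep -E "pos|contact"
```

```text
eef_pos: [0.6012, -0.2205, 0.0782]
contact_force: [0.1, 0.4, -8.4]
eef_pos: [0.6012, -0.2205, 0.0762]
contact_force: [-0.1, 0.3, -8.2]
eef_pos: [0.6012, -0.2205, 0.0752]
contact_force: [-0.4, 0.7, -8.8]
```

Converted, 0.001 m / 0.2 = 0.005.

```bash
for k in 1; do echo '0,0,0.005,0,0,0;0,0,0,0,0,0' | python3 shift.py; echo '0,0,0.005,0,0,0;0,0,0,0,0,0' | python3 shift.py; done | grep -E "pos|contact"
```

```text
eef_pos: [0.6013, -0.2206, 0.0752]
contact_force: [-4.7, 1.6, 5.3]
eef_pos: [0.6014, -0.2206, 0.0752]
contact_force: [-7.8, 3.9, 18.2]
```

On the floor at TCP 0.075, as expected. Ease off and release.

Units first: shifts go in shares of 0.2 m and turns go in shares of 2 rad. So -0.0012 m / 0.2 = -0.006.

```bash
echo '0,0,-0.006,0,0,0;0,0,0,0,0,0' | python3 shift.py; echo '0,0,0,0,0,0;0,0,0,0,0,0;0,0,0,0,0,0;0,0,0,0,0,0' | python3 shift.py .08; echo '0,0,-0.1,0,0,0;0,0,-0.2,0,0,0;0,0,-0.25,0,0,0;0,0,-0.25,0,0,0;0,0,-0.2,0,0,0;0.25,0,0,0,0,0;0.25,0,0,0,0,0;0.25,0,0,0,0,0;0.25,0,0,0,0,0;0,0,0,0,0,0' | python3 shift.py; python3 - <<'E'
from h import *
d=get_image('scene');I=d['color'][:,:,::-1]
cv2.imwrite('pics/s5.png',cv2.resize(I[120:320,70:480],None,fx=1.9,fy=1.9,interpolation=cv2.INTER_CUBIC))
E
```

```text
time_s: 31.55
eef_pos: [0.6013, -0.2205, 0.0752]
eef_rot: [-3.141, 0.001, 2.906]
contact_force: [-5.0, 2.4, 7.3]
grip_width: 0.0488
finger_force: 76.7
time_s: 32.05
eef_pos: [0.6013, -0.2206, 0.0744]
eef_rot: [-3.142, 0.0, 2.906]
contact_force: [-0.1, -0.7, 0.1]
grip_width: 0.0804
finger_force: 0.0
time_s: 33.3
eef_pos: [0.4044, -0.1729, 0.2752]
eef_rot: [-3.141, 0.001, 2.905]
contact_force: [0.5, -0.4, 0.2]
grip_width: 0.0802
finger_force: 0.0
```

View pics/s5.png

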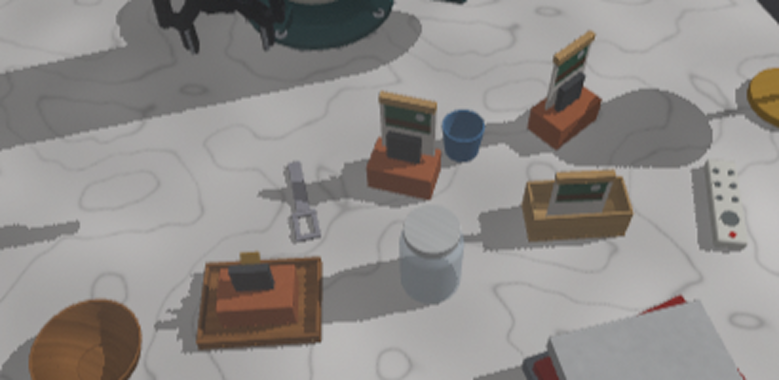

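The stand is upright on the tray floor at (258,295), and its card stands in the holder at (580,195). The other stands keep their raised cards at (405,140) and (570,85), and the bystanders are undisturbed.

```bash
python3 -c "
from plant import bot, order, get_image
print(order.job_done())"
```

```text
the job is handed in; nothing more can be done
None
```

I handed the job in: the weak stand (at the robot's right; its card slid at about 1.5 N, the other two at about 4.5 N) is upright on the tray floor with its card standing in the letter holder, and the last picture shows the other two stands still holding their cards and nothing else disturbed.

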